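# Bolt the hatch of a shielded test box

## Robot

A 6-joint arm with a two-finger parallel gripper is mounted at the origin on the work surface. World frame = base frame: x ahead of the robot, y to its left, z up, the work surface at z = 0. Lengths are in m, angles in degrees, forces in N, time in s.
With the tool pointing down it reaches from about 0.35 to 0.875 m from the base axis. Payload 4.2 kg.
Tool frame: the origin (TCP) lies midway between the tips of the shut fingers; the grasp point (between the pads) lies 19 mm behind it; z points along the fingers, y is the line along which they close (so a half turn about z gives the same grasp; the last joint's range is limited). The gripper opens to 87 mm and grips with 3 to 60 N. Pads are 19 mm wide; open, the fingers measure 117 mm over their backs; the gripper's body (75 mm by 190 mm) begins 51 mm behind the grasp point.
Start: joints at [-56.574, 22.042, 0.453, 0, -68.411, -14.817], TCP at [0.199, -0.592, 0.223] pointing down, gripper open.
Joint ranges: [-179.83, 179.83], [-69.29, 118.12], [-61.27, 80.66], [-181.25, 117.63], [-171.15, -9.14], [-177.46, 177.46]. Speed limits (degrees/s): [159.86, 159.86, 180, 180, 180, 180].

## Interface

Orientations are given as a 3x3 rotation matrix whose columns are the frame's x, y, z axes.
In Python, from station import sense, capture, camera_params, finish_job gives the robot as it stands.
- The arm moves only by the tool drive_tool, never from a script. Its argument "rows" is a list of rows, each an object of numbers: "tx", "ty", "tz": the shift along the tool's x, y, z in cm; "ax", "ay", "az": the turn, a rotation vector about the tool's x, y, z in rad; "claw": the finger opening in cm, from 0 to 8.7. In form: [{"tx": .., "ty": .., "tz": .., "ax": .., "ay": .., "az": .., "claw": ..}, ...]. A call has 1 to 10 rows; each row shifts and turns the commanded pose from where the row before left it, along the tool's axes as they then stand; what a row does not reach is not made up. A row lasts 1/12 s, in which the tool goes at most 41.7 mm and 7.16 degrees, less where a joint would pass 70% of its speed; a pose out of reach is approached as far as the arm can. A call with a gripper value outside its range is refused whole. The fingers move at their own pace and stop on an object; the grip force is fixed at half the most. Time passes only in rows, so rows that do not move let the fingers close. It gives the time, the measured TCP pose, the force, the opening and the grip force at its end, in the units of the state.
- sense(): the state, without advancing time (a new reading comes with each control period).
- capture(name): name is "side" or "top" or "wrist"; returns (picture, depth): 384x512x3 uint8, red, green, blue; 384x512 float32, m along the optical axis (not along the pixel's ray), 0 where there is no reading.
- camera_params(name): a dict with "intrinsics" (3x3 intrinsics, pixels), "R" (3x3) and "t" (3): a world point X has camera coordinates R X + t; the wrist camera has in their place "tool_from_camera" (4x4, takes a point from camera to tool coordinates, whose origin is the TCP and whose axes are the flange's). Camera axes: x right, y down, z forward; pixel columns grow to the right and rows downward; lengths in m; the calibration is good to about 2 mm. A picture is of the moment at which its call begins: read the wrist's pose just before it. camera_params takes no time and is no camera call.
- finish_job(): hands the job in; it is judged then, once.
The state is a dict: "time_s": time; "joints": joint angles; "joint_velocities": joint speeds; "effort": joint torques, N m; "tcp_pos": TCP position; "ee_rot": TCP orientation; "wrist_force": force on the tool from outside, world axes, zero at the start; "moment": the same for the moment, N m; "gripper_width": opening from 0.0 (shut) to 1.0 (fully open); "gripper_force": force on a finger pad.
Only numpy, scipy, OpenCV 4.12 (cv2) and the standard library are available. Lean on these libraries where they do the work, as an engineer would, in place of code of your own. Each camera call takes 0.05 s, during which the arm holds its last target. There are 200 camera calls.

## Task

The hatch of the grey test box is unlocked: slide its barrel bolt across, handle up, until it meets its stop, then turn the handle down towards the front until it is fully home in the notch of the front strip, and let go. Feel for the stop and the notch and work gently: the strip and stop are thin and must not be rammed or forced. Leave everything else on the bench where it is.

Things in the scene. Friction and masses are not known exactly. Their poses are not given: they have to be found in the camera images.
- case: grey steel test box, 200 (x) x 340 (y) x 90 mm high, fixed, with a 3 mm hatch cover on top. Origin: centre of its underside; its front (towards the robot) is -x, z up. The bolt lies across its top along the front edge, parallel to the box's y: bolt axis at x = -65, z = 108 mm in the box frame. Two fixed guides (top 14 mm above the bolt axis) carry it at y = -125 to -75 mm.
- strip_mid (a point): middle of the range where the notch may be, at the top edge of the upright 4 mm steel strip on the box's front face, 37 mm in front of the bolt axis and 15.5 mm above it. The edge stops the handle at about 1.05 rad except at the notch: 12 mm wide, floor 18.5 mm below the axis, centre up to 20 mm either way along y from this point. Strip and stop are adjusted each time: feel or look for them.
- stop_mid (a point): middle of the range, up to 20 mm either way along y, of the face of the stop block (30 x 16 mm, up to 14 mm above the bolt axis), which is one part with the strip. It catches the bolt's collar when the handle stands 0.8 mm past the notch's centre: there it can be turned straight down. Strip and stop bend if bolt or handle presses on them with over 15 N; 5 N is ample to feel.
- bolt: round steel bolt, 13 mm thick, with a 20 mm collar; slides only along the box's y (towards +y to lock; unlocked end: origin at box y = -45 mm; it starts up to 12 mm past that) with about 2.5 N of friction and stays where left. It carries the handle. Origin: on the bolt axis at the foot of the handle; axes as the box's.
- handle (a joint): angle of the handle about the bolt axis, rad: 0 straight up, growing as it turns forward and down (to the box's -x); 1.57 level, about 1.92 fully home on the notch floor. Starts at 0.05 to 0.5. A stiff hinge (0.10 N m) that stays where left; at angle a the knob's centre is 60 sin(a) mm in front of the bolt axis and 60 cos(a) mm above it.
- knob (a point): centre of the handle's black ball knob, 20 mm in diameter, 60 mm from the bolt axis on a round stem 8 mm thick. Pinched from both sides along the bolt (the box's y) it can turn between the fingers.
- bolt_axis (a point): the point on the bolt's axis at the foot of the handle; moves with the bolt.
- module_a: bystander: yellow synthesizer module, 128 x 50 x 42 mm, origin under its centre
- module_b: bystander: white synthesizer module, 128 x 50 x 42 mm, origin under its centre
- jar: bystander: small glass jar, 40 mm wide, 45 mm high, standing on the hatch cover behind the bolt; origin under its centre
- driver: bystander: screwdriver 160 mm long, lying on the bench in front of the box
- reel: bystander: grey reel, 64 mm wide, 35 mm high, origin under its centre
- mug: bystander: blue mug, 80 mm wide, 90 mm high, origin under its centre
- spanner: bystander: spanner 150 mm long, lying on the bench
- meter: bystander: orange multimeter, 150 x 80 x 35 mm, origin under its centre

How it is judged (in metres and radians):
On the way:
1. the bolt has been slid across (its handle at least 29 mm past the unlocked end) with the handle still up (y of bolt_axis in the frame of case above -0.016 m and value of joint handle below 1.2 rad), for 0.1 s.
At the end, for the whole second after the job is handed in: The bolt is across (handle at least 29 mm past the unlocked end, in the notch), the handle turned down home in the notch (handle above 1.80 rad), bolt at rest and let go (value of joint handle above 1.8 rad and y of bolt_axis in the frame of case above -0.016 m and angular speed of bolt below 0.1 rad/s and linear speed of bolt below 0.01 m/s); the robot touches nothing.
It fails at once if the bolt or handle was rammed or forced against the strip or stop (more than 15 N) (contact force between bolt and case above 15 N).
It fails at once if a bystander was moved by more than 25 mm (distance of any of module_a, module_b, jar, driver, reel, mug, spanner, meter from where it was at the start of the episode above 0.025 m).
It also fails if it takes over 48 s, if anything falls off the work surface, if the arm or the gripper's body presses on something with over 40 N, if the wrist force passes 120 N, or if a joint passes its speed limit or range.

## Working session

There is one attempt and no reset: what is moved stays moved. The work goes in short steps, Python scripts to look and compute and a tool call to move; the robot and the scene stay as the last step left them, time stands still between calls to the robot, and variables do not carry over. Pictures are saved under pics/ and viewed, at most 10 in all, crops included, and the job is handed in when it is done.

Besides the shell and the picture viewer there is one more tool, called after "Call:" in YAML: its name, and indented under it one key for each argument. drive_tool: Moves the arm, as the interface text tells. Its arguments: {"type":"object","properties":{"rows":{"type":"array"}},"required":["rows"]}

```bash
mkdir -p pics; cat > h.py <<'E'
import numpy as np, cv2
from station import sense, capture, camera_params, finish_job
def cloud(name, d, s=None):
    p=camera_params(name); K=np.array(p["intrinsics"])
    v,u=np.mgrid[:d.shape[0],:d.shape[1]]
    c=np.stack([(u-K[0,2])/K[0,0]*d,(v-K[1,2])/K[1,1]*d,d],-1)
    if name=="wrist":
        T=np.array(p["tool_from_camera"]); c=c@T[:3,:3].T+T[:3,3]
        return c@np.array(s["ee_rot"]).T+np.array(s["tcp_pos"])
    return (c-np.array(p["t"]))@np.array(p["R"])
E
python3 - <<'E'
from h import *
s=sense(); print(s["time_s"],s["tcp_pos"],np.round(s["ee_rot"],3))
for n in ["top","side"]:
    im,d=capture(n); cv2.imwrite(f"pics/{n}0.png",im[:,:,::-1]); np.savez(f"{n}0.npz",im=im,d=d)
    p=camera_params(n); R=np.array(p["R"]); print(n,"cam at",-R.T@np.array(p["t"]),np.round(R,2).tolist(),p["intrinsics"])
E
```

```text
0.0 [ 0.19926989 -0.59176877  0.22149094] [[-0.948 -0.319 -0.001]
 [-0.319  0.948  0.002]
 [ 0.     0.002 -1.   ]]
top cam at [ 0.40131259 -0.01174586  1.5124707 ] [[0.02, -1.0, -0.01], [-1.0, -0.02, -0.09], [0.09, 0.01, -1.0]] [[384.54909702   0.         256.04192573]
 [  0.         384.54909702 191.15111273]
 [  0.           0.           1.        ]]
side cam at [0.43166608 0.79425434 0.89571221] [[-0.99, -0.11, 0.02], [-0.09, 0.68, -0.73], [0.07, -0.73, -0.68]] [[409.75466469   0.         260.78553877]
 [  0.         409.75466469 189.92924275]
 [  0.           0.           1.        ]]
```

View pics/top0.png

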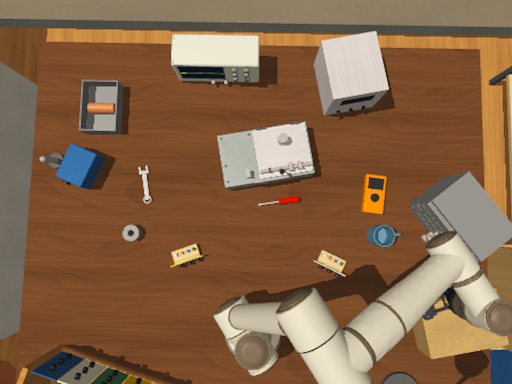

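View pics/side0.png

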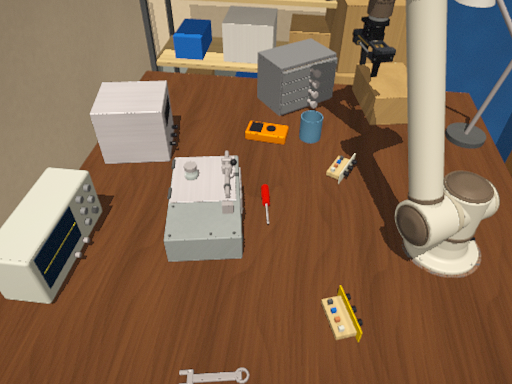

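The top view shows the box at about (218–315, 123–188), with the bolt along its lower (front) edge near (288, 170). The screwdriver lies in front at (280, 201) and the jar stands at (284, 139). The side view shows the knob near (228, 157) and the bolt at (228, 180).

```bash
python3 - <<'E'
from h import *
z=np.load("top0.npz"); P=cloud("top",z["d"]); im=z["im"]
m=(abs(P[...,2]-.0915)<.012); m[:110]=0;m[200:]=0;m[:,:205]=0;m[:,325:]=0
m=cv2.morphologyEx(m.astype(np.uint8),cv2.MORPH_OPEN,np.ones((3,3)))
print("z med",np.median(P[m>0][:,2]))
# all pts >0.075 in region
m2=(P[...,2]>.075)&(P[...,2]<.2); m2[:110]=0;m2[200:]=0;m2[:,:205]=0;m2[:,325:]=0
n,l,st,_=cv2.connectedComponentsWithStats(m2.astype(np.uint8)); k=1+st[1:,4].argmax(); m2=l==k
xy=P[m2][:,:2].astype(np.float32); r=cv2.minAreaRect(xy*1000); print(r)
c=np.array(r[0])/1000; w,h=r[1]; a=np.radians(r[2])
ex=np.array([np.cos(a),np.sin(a)]); 
if w>h: ex=np.array([-ex[1],ex[0]])
if ex[0]<0: ex=-ex
print("yaw",np.degrees(np.arctan2(ex[1],ex[0])),c)
ey=np.array([-ex[1],ex[0]]); np.savez("box.npz",c=c,ex=ex)
for n in ["top","side"]:
    z=np.load(n+"0.npz");P=cloud(n,z["d"]);q=P[...,:2]-c; bx=q@ex*1000;by=q@ey*1000;Z=P[...,2]*1000
    s=(abs(bx)<140)&(abs(by)<175)&(Z>104)&(Z<220)
    dark=s&(z["im"].max(-1)<60)
    for nm,mm in (("hi",s&(Z>140)),("dark",dark)):
        print(n,nm); print(np.c_[bx[mm],by[mm],Z[mm],np.argwhere(mm)].round(0).astype(int)[:45].tolist())
    im=z["im"][:,:,::-1]; cr=im[115:200,210:325] if n=="top" else im[140:260,160:250]
    cv2.imwrite(f"pics/{n}c.png",cv2.resize(cr,None,fx=6,fy=6 if n=="top" else 5,interpolation=cv2.INTER_CUBIC))
E
```

```text
z med 0.09140896394792931
((670.8907470703125, -33.77799987792969), (209.71385192871094, 340.3121643066406), 10.752882957458496)
yaw 10.752882957458496 [ 0.67089075 -0.033778  ]
top hi
[[58, -69, 142, 133, 282], [49, -56, 141, 136, 279], [43, -70, 141, 137, 283], [43, -51, 140, 138, 278], [41, -58, 141, 138, 280], [37, -58, 143, 139, 280], [35, -53, 142, 140, 279], [32, -68, 140, 140, 283], [30, -56, 143, 141, 280], [28, -71, 143, 141, 284], [-75, -40, 167, 169, 281], [-75, -44, 167, 169, 282], [-76, -47, 169, 169, 283], [-78, -36, 168, 170, 280], [-78, -40, 169, 170, 281], [-80, -42, 176, 170, 282], [-80, -46, 171, 170, 283], [-81, -50, 173, 170, 284], [-81, -35, 169, 171, 280], [-83, -38, 179, 171, 281], [-83, -42, 175, 171, 282], [-84, -45, 176, 171, 283], [-84, -49, 175, 171, 284], [-85, -35, 170, 172, 280], [-86, -38, 176, 172, 281], [-87, -41, 175, 172, 282], [-87, -45, 174, 172, 283], [-88, -48, 172, 172, 284], [-88, -34, 168, 173, 280], [-89, -38, 170, 173, 281], [-90, -41, 175, 173, 282], [-91, -44, 175, 173, 283], [-91, -48, 170, 173, 284], [-92, -37, 166, 174, 281], [-92, 
[... 1471 characters left out ...]
164, 163, 230], [-75, -31, 170, 163, 231], [-78, -32, 169, 163, 232], [-81, -34, 167, 163, 233], [-84, -32, 168, 163, 234], [-86, -35, 166, 163, 235], [60, -67, 142, 164, 184]]
side dark
[[-84, -40, 176, 159, 234], [-78, -40, 173, 160, 232], [-84, -39, 174, 160, 234], [-87, -37, 175, 160, 235], [-75, -36, 173, 161, 231], [-84, -39, 170, 161, 234], [-87, -36, 172, 161, 235], [-75, -33, 171, 162, 231], [-84, -33, 172, 162, 234], [-87, -36, 168, 162, 235], [-89, -37, 168, 162, 236], [-75, -31, 170, 163, 231], [-78, -32, 169, 163, 232], [-81, -34, 167, 163, 233], [-84, -32, 168, 163, 234], [-86, -35, 166, 163, 235], [-78, -33, 165, 164, 232], [-81, -33, 164, 164, 233], [-83, -32, 165, 164, 234]]
```

View pics/topc.png

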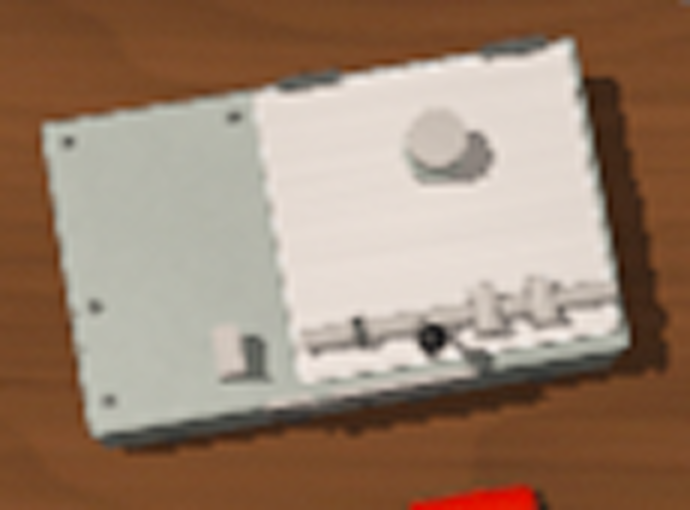

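The crop shows the knob at (432, 338), the collar ring at (362, 332), the stop block at (240, 350) and the jar at (438, 140). In the box frame the knob is at about (-84, -42, 165) mm, so the angle is about 0.33 rad, which fits the 60 mm handle radius. Next I hover nearby and look with the wrist camera.

Call:
drive_tool:
  rows:
    - {"tx": -2.6, "ty": 1.75, "tz": -0.25, "claw": 6}
    - {"tx": -2.6, "ty": 1.75, "tz": -0.25, "claw": 6}
    - {"tx": -2.6, "ty": 1.75, "tz": -0.25, "claw": 6}
    - {"tx": -2.6, "ty": 1.75, "tz": -0.25, "claw": 6}
    - {"tx": -2.6, "ty": 1.75, "tz": -0.25, "claw": 6}
    - {"tx": -2.6, "ty": 1.75, "tz": -0.25, "claw": 6}
    - {"tx": -2.6, "ty": 1.75, "tz": -0.25, "claw": 6}
    - {"tx": -2.6, "ty": 1.75, "tz": -0.25, "claw": 6}
    - {"tx": -2.6, "ty": 1.75, "tz": -0.25, "claw": 6}
    - {"tx": -2.6, "ty": 1.75, "tz": -0.25, "claw": 6}

```text
invalid input at $.rows[0]: expected keys tx, ty, tz, ax, ay, az, claw
```

Call:
drive_tool:
  rows:
    - {"tx": -2.6, "ty": 1.75, "tz": -0.25, "claw": 6}
    - {"tx": -2.6, "ty": 1.75, "tz": -0.25, "claw": 6}
    - {"tx": -2.6, "ty": 1.75, "tz": -0.25, "claw": 6}
    - {"tx": -2.6, "ty": 1.75, "tz": -0.25, "claw": 6}
    - {"tx": -2.6, "ty": 1.75, "tz": -0.25, "claw": 6}
    - {"tx": -2.6, "ty": 1.75, "tz": -0.25, "claw": 6}
    - {"tx": -2.6, "ty": 1.75, "tz": -0.25, "claw": 6}
    - {"tx": -2, "ty": 1.3, "tz": -0.25, "claw": 6}
    - {"az": 0.07, "claw": 6}
    - {"az": 0.068, "claw": 6}

```text
invalid input at $.rows[0]: expected keys tx, ty, tz, ax, ay, az, claw
```

```bash
python3 - <<'E'
from h import *
s=sense(); print(s["time_s"],s["tcp_pos"],np.round(s["ee_rot"],3).tolist(),s["wrist_force"],s["gripper_width"],s["joints"])
im,d=capture("wrist"); cv2.imwrite("pics/w1.png",im[:,:,::-1]); np.savez("w1.npz",im=im,d=d,pos=s["tcp_pos"],rot=s["ee_rot"])
print(camera_params("wrist"))
E
```

```text
0.1 [ 0.19931156 -0.59180514  0.22158453] [[-0.948, -0.319, -0.001], [-0.319, 0.948, 0.002], [0.0, 0.002, -1.0]] [-0.28300996 -0.19619327  0.56711545] 0.9981493038684586 [-5.65712408e+01  2.20857120e+01  3.88014391e-01 -2.30086527e-02
 -6.84116493e+01 -1.48144682e+01]
{'intrinsics': array([[275.96156196,   0.        , 259.15698812],
       [  0.        , 275.96156196, 192.58929636],
       [  0.        ,   0.        ,   1.        ]]), 'tool_from_camera': array([[-1.62127268e-04, -9.67024940e-01, -2.54681643e-01,
         7.00962553e-02],
       [ 9.99999836e-01, -1.67681341e-05, -5.72919334e-04,
        -1.01379245e-03],
       [ 5.49756749e-04, -2.54681694e-01,  9.67024784e-01,
        -1.60507593e-01],
       [ 0.00000000e+00,  0.00000000e+00,  0.00000000e+00,
         1.00000000e+00]])}
```

View pics/w1.png

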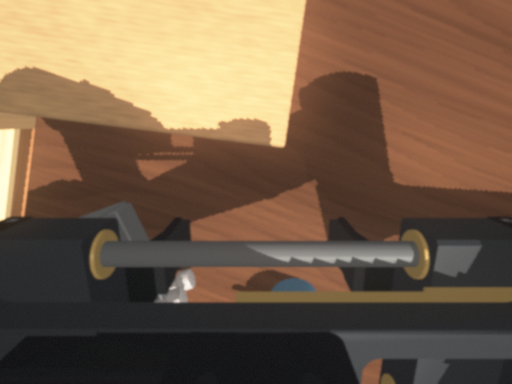

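The rows need every key, so the arm has not moved. This wrist view shows only the fingers at the bottom and the bench beyond.

Call:
drive_tool:
  rows:
    - {"tx": -2.6, "ty": 1.75, "tz": -0.25, "ax": 0, "ay": 0, "az": 0, "claw": 6}
    - {"tx": -2.6, "ty": 1.75, "tz": -0.25, "ax": 0, "ay": 0, "az": 0, "claw": 6}
    - {"tx": -2.6, "ty": 1.75, "tz": -0.25, "ax": 0, "ay": 0, "az": 0, "claw": 6}
    - {"tx": -2.6, "ty": 1.75, "tz": -0.25, "ax": 0, "ay": 0, "az": 0, "claw": 6}
    - {"tx": -2.6, "ty": 1.75, "tz": -0.25, "ax": 0, "ay": 0, "az": 0, "claw": 6}
    - {"tx": -2.6, "ty": 1.75, "tz": -0.25, "ax": 0, "ay": 0, "az": 0, "claw": 6}
    - {"tx": -2.6, "ty": 1.75, "tz": -0.25, "ax": 0, "ay": 0, "az": 0, "claw": 6}
    - {"tx": -2.6, "ty": 1.75, "tz": -0.25, "ax": 0, "ay": 0, "az": 0, "claw": 6}
    - {"tx": -2.6, "ty": 1.75, "tz": -0.25, "ax": 0, "ay": 0, "az": 0, "claw": 6}
    - {"tx": -2.6, "ty": 1.75, "tz": -0.25, "ax": 0, "ay": 0, "az": 0, "claw": 6}

```text
time_s: 0.98
tcp_pos: [0.3905, -0.342, 0.2475]
ee_rot: [[-0.948, -0.319, -0.0], [-0.319, 0.948, 0.0], [0.0, 0.0, -1.0]]
wrist_force: [0.7, -0.1, -0.0]
gripper_width: 0.689
gripper_force: 0.0
```

Call:
drive_tool:
  rows:
    - {"tx": -2.6, "ty": 1.75, "tz": -0.25, "ax": 0, "ay": 0, "az": 0, "claw": 6}
    - {"tx": -2.6, "ty": 1.75, "tz": -0.25, "ax": 0, "ay": 0, "az": 0, "claw": 6}
    - {"tx": -2.6, "ty": 1.75, "tz": -0.25, "ax": 0, "ay": 0, "az": 0, "claw": 6}
    - {"tx": -2.6, "ty": 1.75, "tz": -0.25, "ax": 0, "ay": 0, "az": 0, "claw": 6}
    - {"tx": -2.6, "ty": 1.75, "tz": -0.25, "ax": 0, "ay": 0, "az": 0, "claw": 6}
    - {"tx": -2.6, "ty": 1.75, "tz": -0.25, "ax": 0, "ay": 0, "az": 0, "claw": 6}
    - {"tx": -1.3, "ty": 0.9, "tz": -0.25, "ax": 0, "ay": 0, "az": 0, "claw": 6}
    - {"tx": 0, "ty": 0, "tz": 0, "ax": 0, "ay": 0, "az": 0.07, "claw": 6}
    - {"tx": 0, "ty": 0, "tz": 0, "ax": 0, "ay": 0, "az": 0.067, "claw": 6}
    - {"tx": 0, "ty": 0, "tz": 0, "ax": 0, "ay": 0, "az": 0, "claw": 6}

```text
time_s: 1.82
tcp_pos: [0.5139, -0.1809, 0.2646]
ee_rot: [[-0.982, -0.187, -0.001], [-0.187, 0.982, 0.0], [0.001, 0.0, -1.0]]
wrist_force: [-0.7, -0.1, -0.7]
gripper_width: 0.691
gripper_force: 0.0
```

```bash
python3 - <<'E'
from h import *
s=sense(); print(s["time_s"],s["tcp_pos"],np.round(s["ee_rot"],3).tolist(),s["wrist_force"],s["gripper_width"],s["joints"])
im,d=capture("wrist"); cv2.imwrite("pics/w2.png",im[:,:,::-1]); np.savez("w2.npz",im=im,d=d,pos=s["tcp_pos"],rot=s["ee_rot"])
E
```

```text
1.8167 [ 0.51386343 -0.18091055  0.26460159] [[-0.982, -0.187, -0.001], [-0.187, 0.982, 0.0], [0.001, 0.0, -1.0]] [-0.69289745 -0.13435009 -0.69546848] 0.6906954380191436 [-2.34592524e+00  1.26281871e+01 -6.86208254e+00 -1.48447660e-02
 -7.05618308e+01 -7.68999201e+01]
```

View pics/w2.png

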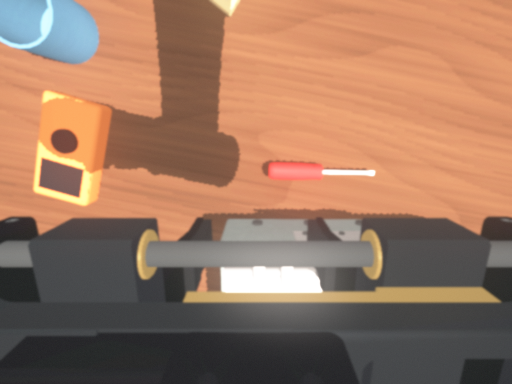

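The view shows the driver at (320, 171) and the box mostly hidden behind the fingers at (270, 260). I move the TCP over the box so the camera sees the bolt and strip.

Call:
drive_tool:
  rows:
    - {"tx": -3, "ty": 1.6, "tz": 0, "ax": 0, "ay": 0, "az": 0, "claw": 6}
    - {"tx": -3, "ty": 1.6, "tz": 0, "ax": 0, "ay": 0, "az": 0, "claw": 6}
    - {"tx": -3, "ty": 1.6, "tz": 0, "ax": 0, "ay": 0, "az": 0, "claw": 6}
    - {"tx": -3, "ty": 1.6, "tz": 0, "ax": 0, "ay": 0, "az": 0, "claw": 6}
    - {"tx": -3, "ty": 1.6, "tz": 0, "ax": 0, "ay": 0, "az": 0, "claw": 6}
    - {"tx": -3, "ty": 1.6, "tz": 0, "ax": 0, "ay": 0, "az": 0, "claw": 6}
    - {"tx": 0, "ty": 0, "tz": 0, "ax": 0, "ay": 0, "az": 0, "claw": 6}

```text
time_s: 2.45
tcp_pos: [0.6761, -0.0503, 0.2625]
ee_rot: [[-0.982, -0.191, -0.001], [-0.191, 0.982, 0.0], [0.001, 0.001, -1.0]]
wrist_force: [0.8, 0.4, -0.4]
gripper_width: 0.689
gripper_force: 0.0
```

```bash
python3 - <<'E'
from h import *
s=sense(); print(s["time_s"],s["tcp_pos"],np.round(s["ee_rot"],3).tolist(),s["wrist_force"],s["gripper_width"])
im,d=capture("wrist"); cv2.imwrite("pics/w3.png",cv2.resize(im[:230,:,::-1],None,fx=1.5,fy=1.5)); np.savez("w3.npz",im=im,d=d,pos=s["tcp_pos"],rot=s["ee_rot"])
E
```

```text
2.45 [ 0.67608934 -0.05031509  0.26248393] [[-0.982, -0.191, -0.001], [-0.191, 0.982, 0.0], [0.001, 0.001, -1.0]] [ 0.81635266  0.38196952 -0.41217487] 0.6887118718676344
```

View pics/w3.png

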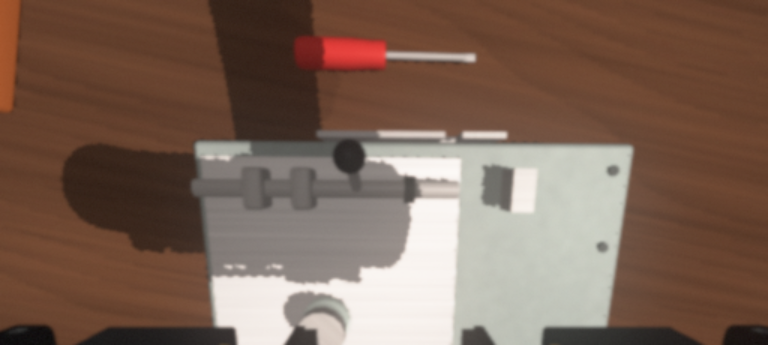

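The view shows the strip at row 134 from column 318 to 507, with the notch gap at about 445–462. The knob is at (349, 156), the collar at (410, 188) and the stop block top at (512–537, 190). I measure these by casting rays onto planes.

```bash
python3 - <<'E'
from h import *
z=np.load("w3.npz"); p=camera_params("wrist");K=np.array(p["intrinsics"]);T=np.array(p["tool_from_camera"]);R=z["rot"];pos=z["pos"]
def ray(u,v,h):
    r=R@T[:3,:3]@np.linalg.solve(K,[u,v,1]); o=R@T[:3,3]+pos; return o+r*(h-o[2])/r[2]
f=lambda u,v:((u+.5)/1.5-.5,(v+.5)/1.5-.5)
# yaw: front edge of box top corners and bolt ends
A=ray(*f(196,143),.09);B=ray(*f(631,148),.09);print("front corners",A,B,"len",np.linalg.norm(A-B),"yaw",np.degrees(np.arctan2(-(B-A)[0],(B-A)[1])))
C=ray(*f(195,187),.108);D=ray(*f(457,188),.108);print("bolt",C,D,"yaw",np.degrees(np.arctan2(-(D-C)[0],(D-C)[1])))
yaw=np.arctan2(-(B-A)[0],(B-A)[1]); ex=np.array([np.cos(yaw),np.sin(yaw)]);ey=np.array([-ex[1],ex[0]])
c=(A+B)[:2]/2+.1*ex; print("centre",c); np.savez("box.npz",c=c,ex=ex)
bf=lambda X:(np.round([(X[:2]-c)@ex*1000,(X[:2]-c)@ey*1000],1))
print("knob",bf(ray(*f(349,156),.165)),ray(*f(349,156),.165),"boltaxis",bf(C),bf(D),"collar L/R",bf(ray(*f(404,188),.108)),bf(ray(*f(415,188),.108)))
print("stop top", bf(ray(*f(512,190),.122)),bf(ray(*f(537,190),.122)))
print("strip ends",bf(ray(*f(318,133),.1235)),bf(ray(*f(507,133),.1235)),"notch",bf(ray(*f(445,134),.1235)),bf(ray(*f(462,134),.1235)))
P=cloud("wrist",z["d"],{"ee_rot":R,"tcp_pos":pos}); im=z["im"]
k=(im.max(-1)<40)&(P[...,2]>.14); k[115:]=0; q=np.argwhere(k); print(len(q),q.min(0),q.max(0),P[k].max(0))
for v in (87,88,89,90,91): print(im[v,205:345:1].mean(-1).astype(int)[80:110])
E
```

```text
front corners [ 0.60885643 -0.21430635  0.09      ] [0.54896927 0.11193445 0.09      ] len 0.33169192675331255 yaw 10.401829165339334
bolt [ 0.63983226 -0.20464833  0.108     ] [ 0.60350333 -0.01444425  0.108     ] yaw 10.813243108485397
centre [ 0.67726942 -0.03313089]
knob [-87.8 -42.6] [ 0.59855987 -0.09085461  0.165     ] boltaxis [ -67.8 -161.9] [-69.2  31.7] collar L/R [-68.8  -7.5] [-68.8   0.6]
stop top [-68.4  68.4] [-68.6  86.1]
strip ends [-104.7  -67.3] [-106.1   61.3] notch [-105.    19.2] [-105.2   30.7]Traceback (most recent call last):
  File "<stdin>", line 16, in <module>
    return umr_minimum(a, axis, None, out, keepdims, initial, where)
ValueError: zero-size array to reduction operation minimum which has no identity
```

The readings agree. The stop face is about 68 mm ahead of the collar and the notch is at y ≈ 25, so 68 mm of travel takes the knob from -42 to about +26. Next I move over the knob and straddle it.

Call:
drive_tool:
  rows:
    - {"tx": 2.95, "ty": -0.83, "tz": 0, "ax": 0, "ay": 0, "az": 0, "claw": 5}
    - {"tx": 2.95, "ty": -0.83, "tz": 0, "ax": 0, "ay": 0, "az": 0, "claw": 5}
    - {"tx": 2.95, "ty": -0.83, "tz": 0, "ax": 0, "ay": 0, "az": 0, "claw": 5}
    - {"tx": 0, "ty": 0, "tz": 2.5, "ax": 0, "ay": 0, "az": 0, "claw": 5}
    - {"tx": 0, "ty": 0, "tz": 2.5, "ax": 0, "ay": 0, "az": 0, "claw": 5}
    - {"tx": 0, "ty": 0, "tz": 2.5, "ax": 0, "ay": 0, "az": 0, "claw": 5}
    - {"tx": 0, "ty": 0, "tz": 0, "ax": 0, "ay": 0, "az": 0, "claw": 5}

```text
time_s: 3.08
tcp_pos: [0.5859, -0.0954, 0.1852]
ee_rot: [[-0.983, -0.185, -0.01], [-0.185, 0.983, 0.001], [0.01, 0.003, -1.0]]
wrist_force: [-0.6, -0.0, -1.0]
gripper_width: 0.575
gripper_force: 0.0
```

```bash
python3 - <<'E'
from h import *
s=sense(); print(s["time_s"],s["tcp_pos"],s["wrist_force"])
for n,(a,b,c,d) in {"side":(110,240,150,290)}.items():
    im,dd=capture(n); cv2.imwrite(f"pics/{n}2.png",cv2.resize(im[a:b,c:d,::-1],None,fx=4,fy=4,interpolation=cv2.INTER_CUBIC))
E
```

```text
3.0833 [ 0.58590272 -0.09537995  0.18521393] [-0.55277302 -0.03310039 -1.02823936]
```

View pics/side2.png

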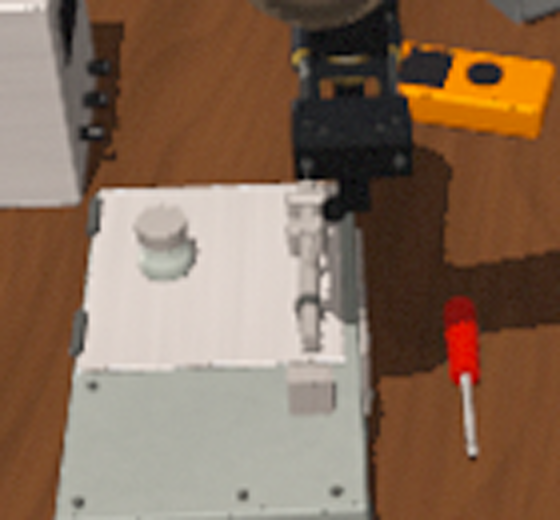

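The fingers stand above and just in front of the knob, which is visible at (333, 208). I let the arm settle and re-read the pose.

Call:
drive_tool:
  rows:
    - {"tx": 0, "ty": 0, "tz": 0, "ax": 0, "ay": 0, "az": 0, "claw": 5}
    - {"tx": 0, "ty": 0, "tz": 0, "ax": 0, "ay": 0, "az": 0, "claw": 5}
    - {"tx": 0, "ty": 0, "tz": 0, "ax": 0, "ay": 0, "az": 0, "claw": 5}

```text
time_s: 3.38
tcp_pos: [0.5914, -0.0947, 0.1921]
ee_rot: [[-0.982, -0.187, 0.004], [-0.187, 0.982, -0.0], [-0.003, -0.001, -1.0]]
wrist_force: [0.2, 0.3, 0.3]
gripper_width: 0.576
gripper_force: 0.0
```

Call:
drive_tool:
  rows:
    - {"tx": -0.15, "ty": 0.12, "tz": 1.4, "ax": 0, "ay": 0, "az": 0, "claw": 5}
    - {"tx": -0.15, "ty": 0.12, "tz": 1.4, "ax": 0, "ay": 0, "az": 0, "claw": 5}
    - {"tx": 0, "ty": 0, "tz": 1.4, "ax": 0, "ay": 0, "az": 0, "claw": 5}
    - {"tx": 0, "ty": 0, "tz": 0, "ax": 0, "ay": 0, "az": 0, "claw": 4}
    - {"tx": 0, "ty": 0, "tz": 0, "ax": 0, "ay": 0, "az": 0, "claw": 3}
    - {"tx": 0, "ty": 0, "tz": 0, "ax": 0, "ay": 0, "az": 0, "claw": 2.5}
    - {"tx": 0, "ty": 0, "tz": 0, "ax": 0, "ay": 0, "az": 0, "claw": 2.2}
    - {"tx": 0, "ty": 0, "tz": 0, "ax": 0, "ay": 0, "az": 0, "claw": 1.9}
    - {"tx": 0, "ty": 0, "tz": 0, "ax": 0, "ay": 0, "az": 0, "claw": 1.9}

```text
time_s: 4.13
tcp_pos: [0.5933, -0.0917, 0.1489]
ee_rot: [[-0.982, -0.187, 0.002], [-0.187, 0.982, 0.0], [-0.002, -0.0, -1.0]]
wrist_force: [0.5, 0.2, -0.4]
gripper_width: 0.249
gripper_force: 0.0
```

Call:
drive_tool:
  rows:
    - {"tx": 0, "ty": 0, "tz": 0, "ax": 0, "ay": 0, "az": 0, "claw": 1.8}
    - {"tx": 0, "ty": 0, "tz": 0, "ax": 0, "ay": 0, "az": 0, "claw": 1.8}
    - {"tx": 0, "ty": 0, "tz": 0, "ax": 0, "ay": 0, "az": 0, "claw": 1.8}

```text
time_s: 4.38
tcp_pos: [0.5932, -0.0913, 0.1487]
ee_rot: [[-0.982, -0.187, 0.001], [-0.187, 0.982, 0.0], [-0.001, 0.0, -1.0]]
wrist_force: [-1.9, 2.1, 3.9]
gripper_width: 0.212
gripper_force: 16.1
```

Call:
drive_tool:
  rows:
    - {"tx": 0, "ty": 0, "tz": 0, "ax": 0, "ay": 0, "az": 0, "claw": 1.8}
    - {"tx": 0, "ty": 0, "tz": 0, "ax": 0, "ay": 0, "az": 0, "claw": 1.8}
    - {"tx": 0, "ty": 0, "tz": 0, "ax": 0, "ay": 0, "az": 0, "claw": 1.8}

```text
time_s: 4.63
tcp_pos: [0.5933, -0.0916, 0.1487]
ee_rot: [[-0.982, -0.187, 0.001], [-0.187, 0.982, -0.0], [-0.001, -0.0, -1.0]]
wrist_force: [-0.7, 2.1, 3.9]
gripper_width: 0.212
gripper_force: 18.6
```

```bash
python3 - <<'E'
from h import *
s=sense(); print(s["time_s"],s["tcp_pos"],s["wrist_force"],s["gripper_width"],s["gripper_force"])
im,dd=capture("side"); cv2.imwrite("pics/side3.png",cv2.resize(im[130:200,200:270,::-1],None,fx=8,fy=8,interpolation=cv2.INTER_CUBIC))
E
```

```text
4.6333 [ 0.59326965 -0.09159331  0.14865955] [-0.67044019  2.07500166  3.89662632] 0.21170915100327525 18.55704814195633
```

View pics/side3.png

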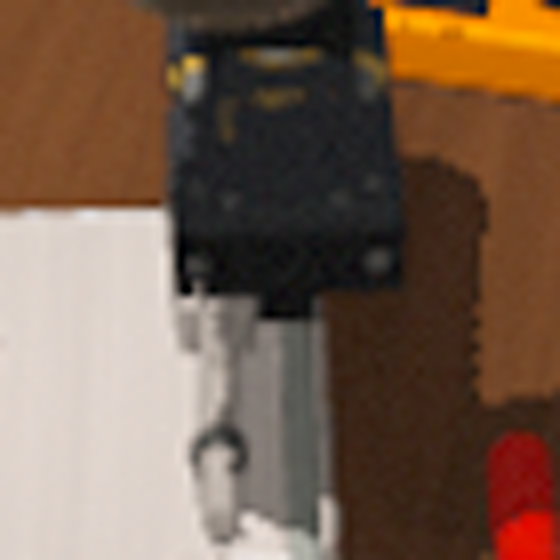

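The gripper holds the knob at (285, 305), with a grip force of about 18 N. I slide the bolt 50 mm in +y.

Call:
drive_tool:
  rows:
    - {"tx": 0, "ty": 0.3, "tz": 0, "ax": 0, "ay": 0, "az": 0, "claw": 1.8}
    - {"tx": 0, "ty": 0.5, "tz": 0, "ax": 0, "ay": 0, "az": 0, "claw": 1.8}
    - {"tx": 0, "ty": 0.6, "tz": 0, "ax": 0, "ay": 0, "az": 0, "claw": 1.8}
    - {"tx": 0, "ty": 0.6, "tz": 0, "ax": 0, "ay": 0, "az": 0, "claw": 1.8}
    - {"tx": 0, "ty": 0.6, "tz": 0, "ax": 0, "ay": 0, "az": 0, "claw": 1.8}
    - {"tx": 0, "ty": 0.6, "tz": 0, "ax": 0, "ay": 0, "az": 0, "claw": 1.8}
    - {"tx": 0, "ty": 0.6, "tz": 0, "ax": 0, "ay": 0, "az": 0, "claw": 1.8}
    - {"tx": 0, "ty": 0.6, "tz": 0, "ax": 0, "ay": 0, "az": 0, "claw": 1.8}
    - {"tx": 0, "ty": 0.4, "tz": 0, "ax": 0, "ay": 0, "az": 0, "claw": 1.8}
    - {"tx": 0, "ty": 0.2, "tz": 0, "ax": 0, "ay": 0, "az": 0, "claw": 1.8}

```text
time_s: 5.52
tcp_pos: [0.5839, -0.0423, 0.1486]
ee_rot: [[-0.982, -0.187, 0.001], [-0.187, 0.982, -0.001], [-0.001, -0.001, -1.0]]
wrist_force: [0.1, -1.8, 5.5]
gripper_width: 0.215
gripper_force: 18.6
```

Call:
drive_tool:
  rows:
    - {"tx": 0, "ty": 0, "tz": 0, "ax": 0, "ay": 0, "az": 0, "claw": 1.8}
    - {"tx": 0, "ty": 0, "tz": 0, "ax": 0, "ay": 0, "az": 0, "claw": 1.8}

```text
time_s: 5.68
tcp_pos: [0.5839, -0.0422, 0.1486]
ee_rot: [[-0.982, -0.187, 0.001], [-0.187, 0.982, -0.0], [-0.001, -0.0, -1.0]]
wrist_force: [-0.8, -1.0, 5.7]
gripper_width: 0.208
gripper_force: 18.6
```

Call:
drive_tool:
  rows:
    - {"tx": 0, "ty": 0.2, "tz": 0, "ax": 0, "ay": 0, "az": 0, "claw": 1.8}
    - {"tx": 0, "ty": 0.2, "tz": 0, "ax": 0, "ay": 0, "az": 0, "claw": 1.8}
    - {"tx": 0, "ty": 0.2, "tz": 0, "ax": 0, "ay": 0, "az": 0, "claw": 1.8}
    - {"tx": 0, "ty": 0.2, "tz": 0, "ax": 0, "ay": 0, "az": 0, "claw": 1.8}
    - {"tx": 0, "ty": 0.2, "tz": 0, "ax": 0, "ay": 0, "az": 0, "claw": 1.8}
    - {"tx": 0, "ty": 0.1, "tz": 0, "ax": 0, "ay": 0, "az": 0, "claw": 1.8}
    - {"tx": 0, "ty": 0.05, "tz": 0, "ax": 0, "ay": 0, "az": 0, "claw": 1.8}
    - {"tx": 0, "ty": 0, "tz": 0, "ax": 0, "ay": 0, "az": 0, "claw": 1.8}

```text
time_s: 6.35
tcp_pos: [0.5818, -0.0313, 0.1486]
ee_rot: [[-0.982, -0.187, 0.001], [-0.187, 0.982, -0.001], [-0.001, -0.001, -1.0]]
wrist_force: [-0.7, -1.7, 6.6]
gripper_width: 0.208
gripper_force: 18.6
```

Call:
drive_tool:
  rows:
    - {"tx": 0, "ty": 0.05, "tz": 0, "ax": 0, "ay": 0, "az": 0, "claw": 1.8}
    - {"tx": 0, "ty": 0.05, "tz": 0, "ax": 0, "ay": 0, "az": 0, "claw": 1.8}
    - {"tx": 0, "ty": 0.05, "tz": 0, "ax": 0, "ay": 0, "az": 0, "claw": 1.8}

```text
time_s: 6.6
tcp_pos: [0.5816, -0.03, 0.1486]
ee_rot: [[-0.982, -0.187, 0.001], [-0.187, 0.982, -0.001], [-0.001, -0.001, -1.0]]
wrist_force: [0.7, -3.3, 5.5]
gripper_width: 0.208
gripper_force: 18.6
```

Call:
drive_tool:
  rows:
    - {"tx": 0, "ty": 0.05, "tz": 0, "ax": 0, "ay": 0, "az": 0, "claw": 1.8}
    - {"tx": 0, "ty": 0.05, "tz": 0, "ax": 0, "ay": 0, "az": 0, "claw": 1.8}
    - {"tx": 0, "ty": 0.05, "tz": 0, "ax": 0, "ay": 0, "az": 0, "claw": 1.8}

```text
time_s: 6.85
tcp_pos: [0.5813, -0.0285, 0.1486]
ee_rot: [[-0.982, -0.187, 0.001], [-0.187, 0.982, -0.001], [-0.001, -0.001, -1.0]]
wrist_force: [0.6, -2.7, 4.9]
gripper_width: 0.213
gripper_force: 18.6
```

Call:
drive_tool:
  rows:
    - {"tx": 0, "ty": 0.05, "tz": 0, "ax": 0, "ay": 0, "az": 0, "claw": 1.8}
    - {"tx": 0, "ty": 0.05, "tz": 0, "ax": 0, "ay": 0, "az": 0, "claw": 1.8}

```text
time_s: 7.02
tcp_pos: [0.5811, -0.0275, 0.1486]
ee_rot: [[-0.982, -0.187, 0.001], [-0.187, 0.982, -0.001], [-0.001, -0.001, -1.0]]
wrist_force: [1.2, -2.7, 4.3]
gripper_width: 0.215
gripper_force: 18.6
```

Call:
drive_tool:
  rows:
    - {"tx": 0, "ty": 0.05, "tz": 0, "ax": 0, "ay": 0, "az": 0, "claw": 1.8}
    - {"tx": 0, "ty": 0.05, "tz": 0, "ax": 0, "ay": 0, "az": 0, "claw": 1.8}

```text
time_s: 7.18
tcp_pos: [0.5809, -0.0266, 0.1486]
ee_rot: [[-0.982, -0.187, 0.001], [-0.187, 0.982, -0.001], [-0.001, -0.001, -1.0]]
wrist_force: [0.5, -2.7, 4.7]
gripper_width: 0.211
gripper_force: 18.6
```

Call:
drive_tool:
  rows:
    - {"tx": 0, "ty": 0.04, "tz": 0, "ax": 0, "ay": 0, "az": 0, "claw": 1.8}

```text
time_s: 7.27
tcp_pos: [0.5808, -0.0262, 0.1486]
ee_rot: [[-0.982, -0.187, 0.001], [-0.187, 0.982, -0.001], [-0.001, -0.001, -1.0]]
wrist_force: [-0.1, -2.6, 5.3]
gripper_width: 0.214
gripper_force: 18.6
```

Call:
drive_tool:
  rows:
    - {"tx": 0, "ty": 0.04, "tz": 0, "ax": 0, "ay": 0, "az": 0, "claw": 1.8}

```text
time_s: 7.35
tcp_pos: [0.5807, -0.0258, 0.1486]
ee_rot: [[-0.982, -0.187, 0.001], [-0.187, 0.982, -0.001], [-0.001, -0.001, -1.0]]
wrist_force: [-0.5, -2.9, 5.3]
gripper_width: 0.217
gripper_force: 18.6
```

Call:
drive_tool:
  rows:
    - {"tx": 0, "ty": 0.04, "tz": 0, "ax": 0, "ay": 0, "az": 0, "claw": 1.8}

```text
time_s: 7.43
tcp_pos: [0.5807, -0.0254, 0.1486]
ee_rot: [[-0.982, -0.187, 0.001], [-0.187, 0.982, -0.001], [-0.001, -0.001, -1.0]]
wrist_force: [1.3, -3.0, 6.0]
gripper_width: 0.213
gripper_force: 18.6
```

Call:
drive_tool:
  rows:
    - {"tx": 0, "ty": 0.04, "tz": 0, "ax": 0, "ay": 0, "az": 0, "claw": 1.8}

```text
time_s: 7.52
tcp_pos: [0.5806, -0.025, 0.1486]
ee_rot: [[-0.982, -0.187, 0.001], [-0.187, 0.982, -0.001], [-0.001, -0.001, -1.0]]
wrist_force: [-0.2, -2.3, 4.8]
gripper_width: 0.215
gripper_force: 18.6
```

Call:
drive_tool:
  rows:
    - {"tx": 0, "ty": 0.04, "tz": 0, "ax": 0, "ay": 0, "az": 0, "claw": 1.8}

```text
time_s: 7.6
tcp_pos: [0.5805, -0.0246, 0.1486]
ee_rot: [[-0.982, -0.187, 0.001], [-0.187, 0.982, -0.001], [-0.001, -0.001, -1.0]]
wrist_force: [0.4, -2.3, 5.0]
gripper_width: 0.209
gripper_force: 18.6
```

Call:
drive_tool:
  rows:
    - {"tx": 0, "ty": 0.04, "tz": 0, "ax": 0, "ay": 0, "az": 0, "claw": 1.8}

```text
time_s: 7.68
tcp_pos: [0.5805, -0.0242, 0.1486]
ee_rot: [[-0.982, -0.187, 0.001], [-0.187, 0.982, -0.001], [-0.001, -0.001, -1.0]]
wrist_force: [0.2, -2.4, 4.6]
gripper_width: 0.211
gripper_force: 18.6
```

Call:
drive_tool:
  rows:
    - {"tx": 0, "ty": 0.04, "tz": 0, "ax": 0, "ay": 0, "az": 0, "claw": 1.8}

```text
time_s: 7.77
tcp_pos: [0.5804, -0.0238, 0.1486]
ee_rot: [[-0.982, -0.187, 0.001], [-0.187, 0.982, -0.001], [-0.001, -0.001, -1.0]]
wrist_force: [0.8, -2.3, 5.4]
gripper_width: 0.216
gripper_force: 18.6
```

Call:
drive_tool:
  rows:
    - {"tx": 0, "ty": 0.04, "tz": 0, "ax": 0, "ay": 0, "az": 0, "claw": 1.8}

```text
time_s: 7.85
tcp_pos: [0.5803, -0.0234, 0.1486]
ee_rot: [[-0.982, -0.187, 0.001], [-0.187, 0.982, -0.001], [-0.001, -0.001, -1.0]]
wrist_force: [0.1, -2.7, 6.2]
gripper_width: 0.213
gripper_force: 18.6
```

Call:
drive_tool:
  rows:
    - {"tx": 0, "ty": 0.04, "tz": 0, "ax": 0, "ay": 0, "az": 0, "claw": 1.8}

```text
time_s: 7.93
tcp_pos: [0.5803, -0.023, 0.1486]
ee_rot: [[-0.982, -0.187, 0.001], [-0.187, 0.982, -0.001], [-0.001, -0.001, -1.0]]
wrist_force: [0.3, -2.6, 5.7]
gripper_width: 0.214
gripper_force: 18.6
```

Call:
drive_tool:
  rows:
    - {"tx": 0, "ty": 0.04, "tz": 0, "ax": 0, "ay": 0, "az": 0, "claw": 1.8}

```text
time_s: 8.02
tcp_pos: [0.5802, -0.0228, 0.1486]
ee_rot: [[-0.982, -0.187, 0.001], [-0.187, 0.982, -0.001], [-0.001, -0.001, -1.0]]
wrist_force: [1.5, -4.6, 4.7]
gripper_width: 0.211
gripper_force: 18.6
```

Call:
drive_tool:
  rows:
    - {"tx": 0, "ty": 0.04, "tz": 0, "ax": 0, "ay": 0, "az": 0, "claw": 1.8}

```text
time_s: 8.1
tcp_pos: [0.5801, -0.0228, 0.1485]
ee_rot: [[-0.982, -0.187, 0.001], [-0.187, 0.982, -0.002], [-0.001, -0.002, -1.0]]
wrist_force: [1.1, -6.3, 4.3]
gripper_width: 0.211
gripper_force: 18.6
```

Call:
drive_tool:
  rows:
    - {"tx": 0, "ty": 0.04, "tz": 0, "ax": 0, "ay": 0, "az": 0, "claw": 1.8}

```text
time_s: 8.18
tcp_pos: [0.58, -0.0227, 0.1485]
ee_rot: [[-0.982, -0.187, 0.001], [-0.187, 0.982, -0.002], [-0.0, -0.002, -1.0]]
wrist_force: [1.7, -6.9, 5.0]
gripper_width: 0.211
gripper_force: 18.6
```

The stop is felt at about 70 mm of travel, with roughly 4.5 N on it beyond friction. I relax about 1 mm and start the arc to about 0.7 rad.

Call:
drive_tool:
  rows:
    - {"tx": 0, "ty": -0.06, "tz": 0, "ax": 0, "ay": 0, "az": 0, "claw": 1.8}
    - {"tx": 0, "ty": -0.05, "tz": 0, "ax": 0, "ay": 0, "az": 0, "claw": 1.8}
    - {"tx": 0, "ty": 0, "tz": 0, "ax": 0, "ay": 0, "az": 0, "claw": 1.8}

```text
time_s: 8.43
tcp_pos: [0.58, -0.023, 0.1485]
ee_rot: [[-0.982, -0.187, 0.001], [-0.187, 0.982, -0.001], [-0.001, -0.001, -1.0]]
wrist_force: [0.3, -2.3, 5.2]
gripper_width: 0.209
gripper_force: 18.6
```

Call:
drive_tool:
  rows:
    - {"tx": 0.31, "ty": 0, "tz": 0.12, "ax": 0, "ay": 0, "az": 0, "claw": 1.8}
    - {"tx": 0.31, "ty": 0, "tz": 0.14, "ax": 0, "ay": 0, "az": 0, "claw": 1.8}
    - {"tx": 0.31, "ty": 0, "tz": 0.15, "ax": 0, "ay": 0, "az": 0, "claw": 1.8}

```text
time_s: 8.68
tcp_pos: [0.5714, -0.0246, 0.1444]
ee_rot: [[-0.982, -0.187, 0.002], [-0.187, 0.982, -0.0], [-0.002, -0.001, -1.0]]
wrist_force: [2.0, -3.8, 4.7]
gripper_width: 0.213
gripper_force: 18.4
```

Call:
drive_tool:
  rows:
    - {"tx": 0.34, "ty": 0, "tz": 0.2, "ax": 0, "ay": 0, "az": 0, "claw": 1.8}
    - {"tx": 0.33, "ty": 0, "tz": 0.23, "ax": 0, "ay": 0, "az": 0, "claw": 1.8}
    - {"tx": 0.32, "ty": 0, "tz": 0.25, "ax": 0, "ay": 0, "az": 0, "claw": 1.8}
    - {"tx": 0, "ty": 0, "tz": 0, "ax": 0, "ay": 0, "az": 0, "claw": 1.8}

```text
time_s: 9.02
tcp_pos: [0.5597, -0.0266, 0.1361]
ee_rot: [[-0.983, -0.186, -0.002], [-0.186, 0.983, -0.0], [0.002, 0.0, -1.0]]
wrist_force: [1.5, -3.5, 0.6]
gripper_width: 0.212
gripper_force: 17.1
```

Call:
drive_tool:
  rows:
    - {"tx": 0.28, "ty": -0.03, "tz": 0.28, "ax": 0, "ay": 0, "az": 0, "claw": 1.8}
    - {"tx": 0.27, "ty": -0.02, "tz": 0.28, "ax": 0, "ay": 0, "az": 0, "claw": 1.8}
    - {"tx": 0.25, "ty": 0, "tz": 0.3, "ax": 0, "ay": 0, "az": 0, "claw": 1.8}

```text
time_s: 9.27
tcp_pos: [0.5525, -0.0281, 0.1281]
ee_rot: [[-0.982, -0.187, -0.001], [-0.187, 0.982, 0.0], [0.001, 0.0, -1.0]]
wrist_force: [-1.0, -2.1, 4.1]
gripper_width: 0.215
gripper_force: 15.3
```

Call:
drive_tool:
  rows:
    - {"tx": 0.19, "ty": 0, "tz": 0.24, "ax": 0, "ay": 0, "az": 0, "claw": 1.8}
    - {"tx": 0.17, "ty": 0, "tz": 0.25, "ax": 0, "ay": 0, "az": 0, "claw": 1.8}

```text
time_s: 9.43
tcp_pos: [0.5489, -0.0289, 0.1231]
ee_rot: [[-0.982, -0.187, -0.001], [-0.187, 0.982, 0.0], [0.001, 0.0, -1.0]]
wrist_force: [-0.7, -2.0, 2.0]
gripper_width: 0.212
gripper_force: 14.0
```

Call:
drive_tool:
  rows:
    - {"tx": 0, "ty": 0, "tz": 0, "ax": 0, "ay": 0, "az": 0, "claw": 1.8}

```text
time_s: 9.52
tcp_pos: [0.5485, -0.0289, 0.1226]
ee_rot: [[-0.982, -0.186, -0.002], [-0.186, 0.982, 0.0], [0.002, 0.001, -1.0]]
wrist_force: [0.6, -1.4, 0.8]
gripper_width: 0.21
gripper_force: 14.0
```

Call:
drive_tool:
  rows:
    - {"tx": 0.16, "ty": 0, "tz": 0.26, "ax": 0, "ay": 0, "az": 0, "claw": 1.8}

```text
time_s: 9.6
tcp_pos: [0.5475, -0.0292, 0.1208]
ee_rot: [[-0.982, -0.187, -0.001], [-0.187, 0.982, -0.0], [0.001, 0.0, -1.0]]
wrist_force: [-1.8, -1.2, 3.2]
gripper_width: 0.214
gripper_force: 13.6
```

Call:
drive_tool:
  rows:
    - {"tx": 0.15, "ty": 0, "tz": 0.26, "ax": 0, "ay": 0, "az": 0, "claw": 1.8}

```text
time_s: 9.68
tcp_pos: [0.546, -0.0294, 0.1181]
ee_rot: [[-0.982, -0.187, -0.001], [-0.187, 0.982, 0.0], [0.001, 0.0, -1.0]]
wrist_force: [-1.4, -1.6, 2.8]
gripper_width: 0.205
gripper_force: 13.1
```

Call:
drive_tool:
  rows:
    - {"tx": 0.14, "ty": 0, "tz": 0.27, "ax": 0, "ay": 0, "az": 0, "claw": 1.8}

```text
time_s: 9.77
tcp_pos: [0.5447, -0.0297, 0.1154]
ee_rot: [[-0.982, -0.187, -0.001], [-0.187, 0.982, 0.0], [0.001, 0.0, -1.0]]
wrist_force: [-1.8, -1.9, 2.7]
gripper_width: 0.213
gripper_force: 12.6
```

Call:
drive_tool:
  rows:
    - {"tx": 0.13, "ty": 0, "tz": 0.28, "ax": 0, "ay": 0, "az": 0, "claw": 1.8}

```text
time_s: 9.85
tcp_pos: [0.5434, -0.0299, 0.1125]
ee_rot: [[-0.982, -0.187, -0.001], [-0.187, 0.982, 0.0], [0.001, 0.0, -1.0]]
wrist_force: [-1.1, -0.9, 3.2]
gripper_width: 0.213
gripper_force: 11.9
```

Call:
drive_tool:
  rows:
    - {"tx": 0.1, "ty": 0, "tz": 0.28, "ax": 0, "ay": 0, "az": 0, "claw": 1.8}
    - {"tx": 0.09, "ty": 0, "tz": 0.28, "ax": 0, "ay": 0, "az": 0, "claw": 1.8}

```text
time_s: 10.02
tcp_pos: [0.5414, -0.0304, 0.1068]
ee_rot: [[-0.982, -0.186, -0.001], [-0.186, 0.982, 0.0], [0.001, 0.0, -1.0]]
wrist_force: [-1.6, -0.1, 3.5]
gripper_width: 0.209
gripper_force: 10.9
```

Call:
drive_tool:
  rows:
    - {"tx": 0.07, "ty": 0, "tz": 0.28, "ax": 0, "ay": 0, "az": 0, "claw": 1.8}
    - {"tx": 0.06, "ty": 0, "tz": 0.28, "ax": 0, "ay": 0, "az": 0, "claw": 1.8}

```text
time_s: 10.18
tcp_pos: [0.54, -0.0306, 0.1011]
ee_rot: [[-0.982, -0.186, -0.002], [-0.186, 0.982, -0.0], [0.002, 0.0, -1.0]]
wrist_force: [-2.5, -0.7, 2.7]
gripper_width: 0.211
gripper_force: 9.9
```

Call:
drive_tool:
  rows:
    - {"tx": 0.04, "ty": 0, "tz": 0.26, "ax": 0, "ay": 0, "az": 0, "claw": 1.8}
    - {"tx": 0.03, "ty": 0, "tz": 0.26, "ax": 0, "ay": 0, "az": 0, "claw": 1.8}

```text
time_s: 10.35
tcp_pos: [0.5392, -0.0308, 0.0958]
ee_rot: [[-0.982, -0.186, -0.002], [-0.186, 0.982, -0.0], [0.002, 0.0, -1.0]]
wrist_force: [-3.4, -0.5, 2.5]
gripper_width: 0.207
gripper_force: 8.9
```

Call:
drive_tool:
  rows:
    - {"tx": 0.02, "ty": 0, "tz": 0.26, "ax": 0, "ay": 0, "az": 0, "claw": 1.8}
    - {"tx": 0, "ty": 0, "tz": 0.26, "ax": 0, "ay": 0, "az": 0, "claw": 1.8}

```text
time_s: 10.52
tcp_pos: [0.5389, -0.0309, 0.0906]
ee_rot: [[-0.982, -0.186, -0.002], [-0.186, 0.982, -0.0], [0.002, 0.0, -1.0]]
wrist_force: [-5.1, -1.4, 2.3]
gripper_width: 0.209
gripper_force: 8.1
```

Call:
drive_tool:
  rows:
    - {"tx": 0.1, "ty": 0, "tz": 0.25, "ax": 0, "ay": 0, "az": 0, "claw": 1.8}
    - {"tx": 0.02, "ty": 0, "tz": 0.25, "ax": 0, "ay": 0, "az": 0, "claw": 1.8}

```text
time_s: 10.68
tcp_pos: [0.5389, -0.0309, 0.086]
ee_rot: [[-0.982, -0.187, 0.001], [-0.187, 0.982, 0.0], [-0.001, 0.0, -1.0]]
wrist_force: [-2.7, 0.7, 1.5]
gripper_width: 0.207
gripper_force: 12.8
```

Call:
drive_tool:
  rows:
    - {"tx": -0.02, "ty": 0, "tz": 0.22, "ax": 0, "ay": 0, "az": 0, "claw": 1.8}
    - {"tx": -0.03, "ty": 0, "tz": 0.22, "ax": 0, "ay": 0, "az": 0, "claw": 1.8}

```text
time_s: 10.85
tcp_pos: [0.5391, -0.0309, 0.0816]
ee_rot: [[-0.982, -0.187, -0.0], [-0.187, 0.982, 0.0], [0.0, 0.0, -1.0]]
wrist_force: [-3.7, -0.3, 1.9]
gripper_width: 0.214
gripper_force: 11.9
```

Call:
drive_tool:
  rows:
    - {"tx": -0.04, "ty": 0, "tz": 0.2, "ax": 0, "ay": 0, "az": 0, "claw": 1.8}
    - {"tx": -0.04, "ty": 0, "tz": 0.2, "ax": 0, "ay": 0, "az": 0, "claw": 1.8}

```text
time_s: 11.02
tcp_pos: [0.5395, -0.0308, 0.0775]
ee_rot: [[-0.982, -0.186, -0.001], [-0.186, 0.982, -0.0], [0.001, 0.0, -1.0]]
wrist_force: [-4.4, 0.2, 1.5]
gripper_width: 0.211
gripper_force: 11.7
```

Call:
drive_tool:
  rows:
    - {"tx": -0.05, "ty": 0, "tz": 0.2, "ax": 0, "ay": 0, "az": 0, "claw": 1.8}

```text
time_s: 11.1
tcp_pos: [0.5399, -0.0307, 0.0754]
ee_rot: [[-0.982, -0.186, -0.002], [-0.186, 0.982, -0.0], [0.002, 0.0, -1.0]]
wrist_force: [-4.6, -1.1, 2.1]
gripper_width: 0.213
gripper_force: 11.7
```

Call:
drive_tool:
  rows:
    - {"tx": 0, "ty": 0, "tz": 0.1, "ax": 0, "ay": 0, "az": 0, "claw": 1.8}

```text
time_s: 11.18
tcp_pos: [0.5401, -0.0307, 0.0744]
ee_rot: [[-0.982, -0.187, -0.001], [-0.187, 0.982, -0.0], [0.001, 0.0, -1.0]]
wrist_force: [-5.3, -0.4, 0.6]
gripper_width: 0.209
gripper_force: 11.8
```

Call:
drive_tool:
  rows:
    - {"tx": -0.03, "ty": 0, "tz": 0.1, "ax": 0, "ay": 0, "az": 0, "claw": 1.8}

```text
time_s: 11.27
tcp_pos: [0.5403, -0.0307, 0.0735]
ee_rot: [[-0.982, -0.187, -0.001], [-0.187, 0.982, -0.0], [0.001, 0.0, -1.0]]
wrist_force: [-5.7, -0.5, 0.4]
gripper_width: 0.21
gripper_force: 11.8
```

Call:
drive_tool:
  rows:
    - {"tx": -0.02, "ty": 0, "tz": 0.06, "ax": 0, "ay": 0, "az": 0, "claw": 1.8}

```text
time_s: 11.35
tcp_pos: [0.5404, -0.0306, 0.073]
ee_rot: [[-0.982, -0.187, -0.001], [-0.187, 0.982, -0.0], [0.001, 0.0, -1.0]]
wrist_force: [-5.4, -0.1, 0.6]
gripper_width: 0.211
gripper_force: 11.8
```

Call:
drive_tool:
  rows:
    - {"tx": -0.02, "ty": 0, "tz": 0.06, "ax": 0, "ay": 0, "az": 0, "claw": 1.8}

```text
time_s: 11.43
tcp_pos: [0.5405, -0.0306, 0.0724]
ee_rot: [[-0.982, -0.186, -0.002], [-0.186, 0.982, -0.0], [0.002, 0.0, -1.0]]
wrist_force: [-5.3, 0.0, 0.4]
gripper_width: 0.209
gripper_force: 11.8
```

Call:
drive_tool:
  rows:
    - {"tx": 0, "ty": 0, "tz": 0.06, "ax": 0, "ay": 0, "az": 0, "claw": 1.8}

```text
time_s: 11.52
tcp_pos: [0.5407, -0.0306, 0.0718]
ee_rot: [[-0.982, -0.186, -0.001], [-0.186, 0.982, -0.0], [0.001, 0.0, -1.0]]
wrist_force: [-5.4, -0.7, 0.8]
gripper_width: 0.213
gripper_force: 11.8
```

Call:
drive_tool:
  rows:
    - {"tx": 0, "ty": 0, "tz": 0.06, "ax": 0, "ay": 0, "az": 0, "claw": 1.8}

```text
time_s: 11.6
tcp_pos: [0.5408, -0.0306, 0.0713]
ee_rot: [[-0.982, -0.187, -0.001], [-0.187, 0.982, -0.0], [0.001, 0.0, -1.0]]
wrist_force: [-4.5, -0.0, -0.0]
gripper_width: 0.211
gripper_force: 11.8
```

Call:
drive_tool:
  rows:
    - {"tx": 0, "ty": 0, "tz": 0.06, "ax": 0, "ay": 0, "az": 0, "claw": 1.8}

```text
time_s: 11.68
tcp_pos: [0.541, -0.0305, 0.0708]
ee_rot: [[-0.982, -0.187, -0.0], [-0.187, 0.982, 0.0], [0.0, 0.0, -1.0]]
wrist_force: [-4.7, -0.2, 1.5]
gripper_width: 0.214
gripper_force: 11.8
```

Call:
drive_tool:
  rows:
    - {"tx": 0, "ty": 0, "tz": 0.06, "ax": 0, "ay": 0, "az": 0, "claw": 1.8}

```text
time_s: 11.77
tcp_pos: [0.5412, -0.0305, 0.0703]
ee_rot: [[-0.982, -0.187, -0.0], [-0.187, 0.982, 0.0], [0.0, 0.0, -1.0]]
wrist_force: [-4.6, -0.2, 0.6]
gripper_width: 0.21
gripper_force: 11.8
```

Call:
drive_tool:
  rows:
    - {"tx": 0, "ty": 0, "tz": 0.06, "ax": 0, "ay": 0, "az": 0, "claw": 1.8}

```text
time_s: 11.85
tcp_pos: [0.5413, -0.0305, 0.0697]
ee_rot: [[-0.982, -0.187, 0.0], [-0.187, 0.982, 0.0], [-0.0, 0.0, -1.0]]
wrist_force: [-4.6, -0.2, 2.1]
gripper_width: 0.21
gripper_force: 11.8
```

Call:
drive_tool:
  rows:
    - {"tx": 0, "ty": 0, "tz": 0.04, "ax": 0, "ay": 0, "az": 0, "claw": 1.8}

```text
time_s: 11.93
tcp_pos: [0.5414, -0.0304, 0.0693]
ee_rot: [[-0.982, -0.187, 0.0], [-0.187, 0.982, 0.0], [-0.0, 0.0, -1.0]]
wrist_force: [-4.2, 0.2, 0.7]
gripper_width: 0.211
gripper_force: 11.7
```

Call:
drive_tool:
  rows:
    - {"tx": 0, "ty": 0, "tz": 0.06, "ax": 0, "ay": 0, "az": 0, "claw": 1.8}

```text
time_s: 12.02
tcp_pos: [0.5416, -0.0304, 0.0689]
ee_rot: [[-0.982, -0.187, 0.001], [-0.187, 0.982, 0.0], [-0.001, -0.0, -1.0]]
wrist_force: [-3.9, -0.5, 1.3]
gripper_width: 0.211
gripper_force: 11.7
```

Call:
drive_tool:
  rows:
    - {"tx": 0, "ty": 0, "tz": 0.06, "ax": 0, "ay": 0, "az": 0, "claw": 1.8}

```text
time_s: 12.1
tcp_pos: [0.5417, -0.0304, 0.0683]
ee_rot: [[-0.982, -0.187, 0.001], [-0.187, 0.982, 0.0], [-0.001, -0.0, -1.0]]
wrist_force: [-3.9, -0.2, 1.2]
gripper_width: 0.215
gripper_force: 11.6
```

Call:
drive_tool:
  rows:
    - {"tx": 0, "ty": 0, "tz": 0.06, "ax": 0, "ay": 0, "az": 0, "claw": 1.8}

```text
time_s: 12.18
tcp_pos: [0.5419, -0.0304, 0.0677]
ee_rot: [[-0.982, -0.187, 0.001], [-0.187, 0.982, 0.0], [-0.002, -0.0, -1.0]]
wrist_force: [-3.4, -0.9, 1.2]
gripper_width: 0.209
gripper_force: 11.7
```

```bash
python3 - <<'E'
from h import *
s=sense(); print(s["time_s"],s["tcp_pos"],s["wrist_force"],s["moment"])
im,dd=capture("side"); cv2.imwrite("pics/side4.png",cv2.resize(im[150:230,190:290,::-1],None,fx=7,fy=7,interpolation=cv2.INTER_CUBIC))
E
```

```text
12.1833 [ 0.54187986 -0.030368    0.06774052] [-3.39217286 -0.85892258  1.21803569] [0.09152514 0.86636892 0.02312925]
```

View pics/side4.png

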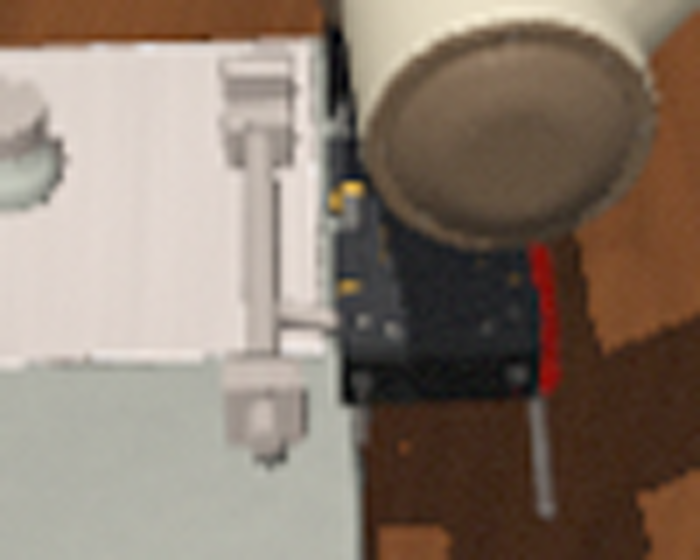

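The stem at (305, 318) leads down and forward through the strip, and the bolt end passes the stop block at (265, 410). I continue in small steps until I feel the floor.

Call:
drive_tool:
  rows:
    - {"tx": -0.02, "ty": 0, "tz": 0.05, "ax": 0, "ay": 0, "az": 0, "claw": 1.8}
    - {"tx": 0, "ty": 0, "tz": 0, "ax": 0, "ay": 0, "az": 0, "claw": 1.8}

```text
time_s: 12.4
tcp_pos: [0.542, -0.0304, 0.0672]
ee_rot: [[-0.982, -0.187, 0.001], [-0.187, 0.982, 0.0], [-0.001, -0.0, -1.0]]
wrist_force: [-1.9, -0.3, 1.1]
gripper_width: 0.213
gripper_force: 11.6
```

Call:
drive_tool:
  rows:
    - {"tx": -0.02, "ty": 0, "tz": 0.05, "ax": 0, "ay": 0, "az": 0, "claw": 1.8}

```text
time_s: 12.48
tcp_pos: [0.5422, -0.0303, 0.0668]
ee_rot: [[-0.982, -0.187, 0.001], [-0.187, 0.982, 0.0], [-0.001, -0.0, -1.0]]
wrist_force: [-2.8, 0.2, 0.1]
gripper_width: 0.208
gripper_force: 11.6
```

Call:
drive_tool:
  rows:
    - {"tx": -0.02, "ty": 0, "tz": 0.05, "ax": 0, "ay": 0, "az": 0, "claw": 1.8}

```text
time_s: 12.57
tcp_pos: [0.5424, -0.0303, 0.0663]
ee_rot: [[-0.982, -0.187, 0.001], [-0.187, 0.982, 0.0], [-0.001, -0.0, -1.0]]
wrist_force: [-2.0, 1.2, 0.5]
gripper_width: 0.211
gripper_force: 11.6
```

Call:
drive_tool:
  rows:
    - {"tx": -0.02, "ty": 0, "tz": 0.05, "ax": 0, "ay": 0, "az": 0, "claw": 1.8}

```text
time_s: 12.65
tcp_pos: [0.5425, -0.0303, 0.0657]
ee_rot: [[-0.982, -0.187, 0.001], [-0.187, 0.982, 0.0], [-0.001, -0.0, -1.0]]
wrist_force: [-2.6, 0.2, 2.1]
gripper_width: 0.209
gripper_force: 11.5
```

The depth now exceeds what the arc allows, so the knob has probably crept in the pinch. I let go, lift and measure the knob.

Call:
drive_tool:
  rows:
    - {"tx": 0, "ty": 0, "tz": 0, "ax": 0, "ay": 0, "az": 0, "claw": 2.6}
    - {"tx": 0, "ty": 0, "tz": 0, "ax": 0, "ay": 0, "az": 0, "claw": 4}
    - {"tx": 0, "ty": 0, "tz": 0, "ax": 0, "ay": 0, "az": 0, "claw": 5}
    - {"tx": 0, "ty": 0, "tz": 0, "ax": 0, "ay": 0, "az": 0, "claw": 5}
    - {"tx": 0.2, "ty": 0, "tz": -1.5, "ax": 0, "ay": 0, "az": 0, "claw": 5}
    - {"tx": 0, "ty": 0, "tz": -2.5, "ax": 0, "ay": 0, "az": 0, "claw": 5}
    - {"tx": 0, "ty": 0, "tz": -3, "ax": 0, "ay": 0, "az": 0, "claw": 5}
    - {"tx": 0, "ty": 0, "tz": -3, "ax": 0, "ay": 0, "az": 0, "claw": 5}
    - {"tx": 0, "ty": 0, "tz": -3, "ax": 0, "ay": 0, "az": 0, "claw": 5}
    - {"tx": 0, "ty": 0, "tz": -3, "ax": 0, "ay": 0, "az": 0, "claw": 5}

```text
time_s: 13.48
tcp_pos: [0.5401, -0.0308, 0.2273]
ee_rot: [[-0.982, -0.187, 0.001], [-0.187, 0.982, 0.0], [-0.001, -0.0, -1.0]]
wrist_force: [0.1, -0.4, 0.1]
gripper_width: 0.573
gripper_force: 0.0
```

Call:
drive_tool:
  rows:
    - {"tx": -3, "ty": 0, "tz": -1, "ax": 0, "ay": 0, "az": 0, "claw": 5}
    - {"tx": -3, "ty": 0, "tz": 0, "ax": 0, "ay": 0, "az": 0, "claw": 5}
    - {"tx": -3, "ty": 0, "tz": 0, "ax": 0, "ay": 0, "az": 0, "claw": 5}
    - {"tx": 0, "ty": 0, "tz": 0, "ax": 0, "ay": 0, "az": 0, "claw": 5}
    - {"tx": 0, "ty": 0, "tz": 0, "ax": 0, "ay": 0, "az": 0, "claw": 5}
    - {"tx": 0, "ty": 0, "tz": 0, "ax": 0, "ay": 0, "az": 0, "claw": 5}

```text
time_s: 13.98
tcp_pos: [0.6279, -0.0141, 0.235]
ee_rot: [[-0.982, -0.187, -0.001], [-0.187, 0.982, -0.0], [0.001, 0.0, -1.0]]
wrist_force: [-0.1, -0.2, -0.3]
gripper_width: 0.573
gripper_force: 0.0
```

```bash
python3 - <<'E'
from h import *
s=sense(); print(s["time_s"],s["tcp_pos"],s["wrist_force"],s["gripper_width"])
im,d=capture("wrist"); np.savez("w5.npz",im=im,d=d,pos=s["tcp_pos"],rot=s["ee_rot"])
b=np.load("box.npz");c=b["c"];ex=b["ex"];ey=np.array([-ex[1],ex[0]])
im2,d2=capture("side"); P2=cloud("side",d2); P=cloud("wrist",d,s)
for n,PP,I in (("wrist",P,im),("side",P2,im2)):
    q=PP[...,:2]-c;bx=q@ex*1000;by=q@ey*1000;Z=PP[...,2]*1000
    m=(bx>-145)&(bx<-107)&(by>0)&(by<60)&(Z>70)&(Z<150)
    a=np.argwhere(m); print(n,m.sum(),a.min(0) if m.any() else 0,a.max(0) if m.any() else 0)
    if m.any(): print(np.percentile(bx[m],[2,50,98]),np.percentile(by[m],[2,50,98]),np.percentile(Z[m],[2,50,90,98]))
A=cv2.resize(im[60:190,180:360,::-1],None,fx=4.4,fy=4.4,interpolation=cv2.INTER_CUBIC)[:590,:400*2]
B=im2[150:230,200:270,::-1]
B=cv2.resize(B,None,fx=3,fy=3,interpolation=cv2.INTER_CUBIC)
A=A[:,:580]; out=np.zeros((590,800,3),np.uint8); out[:A.shape[0],:A.shape[1]]=A; out[:B.shape[0],590:590+B.shape[1]]=B
cv2.imwrite("pics/fin.png",out)
E
```

```text
13.9833 [ 0.62793518 -0.01409525  0.23498763] [-0.07085914 -0.19361135 -0.34490102] 0.5728150846446955
wrist 399 [101 237] [128 291]
[-133.3711943  -121.25248461 -107.03189305] [15.45843916 26.79148807 55.0410795 ] [ 75.49440644  94.3206834   98.14058789 103.1468339 ]
side 48 [194 242] [209 250]
[-131.23115183 -120.2937506  -107.61149585] [23.52805865 31.9672966  56.12251419] [ 77.93885073  96.19336928  99.88422336 100.58588504]
```

View pics/fin.png

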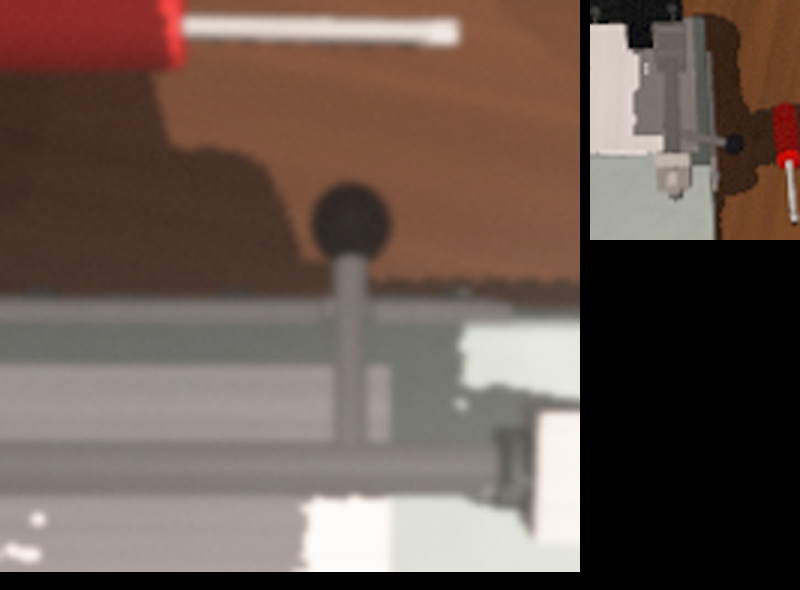

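The handle is down: the knob is at (351, 220), the stem passes through the strip near (348, 300), and the collar meets the stop at (515, 465). I check the knob's height more precisely, without using the clock.

```bash
python3 - <<'E'
from h import *
from scipy.optimize import least_squares
z=np.load("w5.npz"); P=cloud("wrist",z["d"],{"ee_rot":z["rot"],"tcp_pos":z["pos"]})
u,v=180+351/4.4,60+220/4.4
V,U=np.mgrid[:384,:512]; m=(np.hypot(U-u,V-v)<7)&(P[...,2]>.07)
Q=P[m]; r=least_squares(lambda c:np.linalg.norm(Q-c,axis=1)-.01,Q.mean(0)-[0,0,.008],loss="soft_l1",f_scale=.001).x
print(len(Q),"knob",r,"zmax",np.percentile(Q[:,2],95))
# cross-check levels with this camera: bolt top (expected .1145), stop top (.122)
for n,(a,b) in {"bolt":(200,465),"stop":(560,480),"cover":(360,530)}.items():
    uu,vv=int(180+a/4.4),int(60+b/4.4); print(n,np.median(P[vv-1:vv+2,uu-3:uu+4,2]))
print("angle",np.arccos((r[2]-.108)/.06))
E
```

```text
150 knob [ 0.54957627 -0.02990469  0.08672518] zmax 0.0971523202038152
bolt 0.11257580458970821
stop 0.12008277590437831
cover 0.09149695498268157
angle 1.933261527000333
```

```bash
python3 -c "
from station import finish_job; print(finish_job())"
```

```text
the job is handed in; nothing more can be done
None
```

I slid the bolt about 70 mm to its stop, turned the handle down to about 1.9 rad in the notch (measured from the knob's height), let go and handed the job in at about 14 s; the hand-in gave no verdict.

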